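# Eject the used pipette tip into the waste beaker

### The job

A used pipette tip hangs in the jaws of the swing-arm pipette stand. Swing the arm by its grip post until the tip hangs over the middle of the open beaker, then push the plunger button down through its soft first stop, all the way to the stiff second stop so that the tip drops into the beaker, and let the button come fully back up. Leave the beaker, the jar and the vial standing where they are on the stand.

Things in the scene. Friction and masses are not known exactly. Their poses are not given: they have to be found in the camera images.
- stand: Pipette stand, fixed, placed anew each run: grey plate 265 x 330 x 8 mm with a steel column (radius 17 mm) that carries the swing arm. Origin on the column's axis (the arm's pivot) at bench level; x to the back at yaw 0, y left, z up. The plate reaches 215 mm in front (-x) of the origin, 50 mm behind, 165 mm to each side. Three dark round pads on it, 80 mm across, lie 150 mm from the pivot.
- head (a joint): Swing arm's angle about the pivot, rad, 0 to 2.25, growing counter-clockwise seen from above (left, front, right). Starts parked at 0. At q it points along (-cos(q - 1.15), -sin(q - 1.15)) in the stand's x, y; the pads lie at q = 0.70, 1.35, 2.00. Friction 0.3 N m (4 N at the grip post): it stays where left. White bar 26 mm wide, top 214 mm over the bench.
- grip_post (a point): Centre of the top of the upright black grip post on the swing arm, 80 mm from the pivot axis: a cylinder 18 mm across whose free height is 50 mm, from 214 to 264 mm over the bench. Grip it from above to swing the arm.
- nozzle (a point): On the vertical axis of the white pipette barrel (32 to 36 mm across) and of the hanging tip, 150 mm from the pivot, 158 mm over the bench, at the top face of the two steel jaws that hold the tip under its collar. The hanging tip's lower end is 108 mm over the bench, above everything on the pads.
- button_top (a point): Centre of the top face of the plunger button, a grey disc 30 mm across and 10 mm thick on a steel stem, on the same axis as the nozzle, 70 mm beyond the grip post; 264 mm over the bench when up, 244 mm at the second stop.
- plunger (a joint): How far the button is pressed, m: 0 up, 0.012 first stop, 0.020 second stop (solid). A soft spring resists with 1.5 to 4.5 N down to the first stop; there a stiff spring is met: the force steps to 6.5 N and climbs to 16 N at the second stop. The jaws open only near the end: the tip drops at 0.017 to 0.018. The spring lifts the button when it is let go.
- tip: The used pipette tip, white, 70 mm long, hanging point down: 8 mm across at the point, 14 mm at the neck, with a collar 26 mm across and 20 mm long at the top; 15 g. Origin at the centre of its lower end, z along it to the collar.
- tip_centre (a point): Middle of the tip, on its axis, 35 mm from its lower end.
- beaker: Open translucent white plastic beaker, 66 mm across, 77 mm high, mouth about 50 mm wide inside, about 80 g, loose; empty at the start, standing on one of the three pads (which one differs, within about 6 mm of its centre). Origin at the centre of its underside, 8 mm over the bench, z up. Its rim is 85 mm over the bench.
- blue_cap_jar: Closed white jar with a blue cap, 62 mm across and 90 mm high, loose, standing on another pad. Origin at the centre of its underside. Leave it alone.
- vial_amber: Amber vial with a black cap, 28 mm across and 64 mm high, loose, standing on the remaining pad. Origin at the centre of its underside. Leave it alone.
Things that resemble listed ones, but are neither listed nor needed, are in the scene too. Of the things like the beaker, leave any that is black; of the rest the smaller one is meant.

How it is judged:
By the outcome, as a careful person would: the job done as asked, in the order asked, and still so for the second after the job is handed in, with the robot touching nothing.
It also fails if it takes over 48 s, if anything falls off the work surface, if the arm or the gripper's body presses on something with over 40 N, if the wrist force passes 120 N, or if a joint passes its speed limit or range.

### The arm

A 6-joint arm with a two-finger parallel gripper is mounted at the origin on a cart in front of the work surface, level with it; the furniture and walls round the work are solid. World frame = base frame: x ahead of the robot, y to its left, z up, the work surface at z = 0. Lengths are in m, angles in rad, forces in N, time in s.
With the tool pointing down it reaches from about 0.25 to 0.775 m from the base axis. Payload 4 kg.
Tool frame: the origin (TCP) lies midway between the tips of the shut fingers; the grasp point (between the pads) lies ctrl.tcp_to_grasp behind it (ctrl.tcp_to_grasp is the distance from the TCP to the grasp point, in m); z points along the fingers, y is the line along which they close (so a half turn about z gives the same grasp; the last joint's range is limited). The gripper opens to 94 mm and grips with 3 to 60 N. Pads are 16 mm wide; open, the fingers measure 119 mm over their backs; the gripper's body (75 mm by 177 mm) begins 78 mm behind the grasp point.
Start: joints at [1.179, 0.087, 1.371, -0, 1.684, -0.103], TCP at [0.157, 0.527, 0.206] pointing down, gripper open.
Joint ranges: [-3.1, 3.1], [-0.76, 2.03], [0.27, 2.55], [-1.08, 4.22], [0.17, 2.65], [-2.57, 2.57]. Speed limits (rad/s): [2.79, 2.79, 3.14, 3.14, 3.14, 3.14].

### API

Orientations are given as a rotation vector (axis times angle).
In Python, from station import ctrl gives the robot as it stands.
- The arm moves only by the tool apply_moves, never from a script. Its arguments are lists of equal length, an entry for each row: "dp": the shift along the tool's x, y, z in mm, a list of three; "dr": the turn, a rotation vector about the tool's x, y, z in degrees, a list of three. A call has 1 to 8 rows; each row is the pose to reach, as a shift and turn from the pose commanded when the call began, along the tool's axes at that moment; what a row does not reach only later rows make up. A row lasts 1/8 s, in which the tool goes at most 62.5 mm and 10.7 degrees, less where a joint would pass 70% of its speed; a pose out of reach is approached as far as the arm can. A call with a gripper value outside its range is refused whole. "jaw" is the finger opening in mm, from 0 to 94, set as the call begins (left out, the last holds). The fingers move at their own pace and stop on an object; the grip force is fixed at half the most. Time passes only in rows, so rows that repeat a pose let the fingers close. It gives the time, the measured TCP pose, the force, the opening and the grip force at its end, in the units of the state.
- ctrl.sense(): the state, without advancing time (a new reading comes with each control period).
- ctrl.get_image(name): name is "side" or "top" or "wrist"; returns the picture (480x640x3 uint8, red, green, blue); there is no depth.
- ctrl.get_calibration(name): a dict with "fx", "fy", "cx", "cy" (pixels), "R" (3x3) and "t" (3): a world point X has camera coordinates R X + t. Camera axes: x right, y down, z forward; pixel columns grow to the right and rows downward; lengths in m; the calibration is good to about 2 mm. The wrist camera is an equidistant fisheye: a pixel r from the principal point sees the ray r / f radians off the axis. A picture is of the moment at which its call begins: read the wrist's pose just before it. get_calibration takes no time and is no camera call; for the wrist camera it gives the pose at the moment of the call.
- ctrl.hand_in(): hands the job in; it is judged then, once.
The state is a dict: "time_s": time; "joint_positions": joint angles; "joint_velocities": joint speeds; "effort": joint torques, N m; "position": TCP position; "eef_rot": TCP orientation; "contact_force": force on the tool from outside, world axes, zero at the start; "ft_torque": the same for the moment, N m; "gripper_width": finger opening in m; "grasp_force": force on a finger pad.
Only numpy, scipy, OpenCV 4.12 (cv2) and the standard library are available. Lean on these libraries where they do the work, as an engineer would, in place of code of your own. Each camera call takes 0.05 s, during which the arm holds its last target. There are 200 camera calls.

## Working session

There is one attempt and no reset: what is moved stays moved. The work goes in short steps, Python scripts to look and compute and a tool call to move; the robot and the scene stay as the last step left them, time stands still between calls to the robot, and variables do not carry over. Pictures are saved under pics/ and viewed, at most 10 in all, crops included, and the job is handed in when it is done.

Besides the shell and the picture viewer there is one more tool, called after "Request:" by a JSON object that holds its "op" and its "data". apply_moves: Moves the arm, as the interface text tells. Its arguments: {"type":"object","properties":{"dp":{"type":"array"},"dr":{"type":"array"},"jaw":{"type":"number"}},"required":["dp","dr"]}

```bash
mkdir -p pics; python3 - <<'E'
from station import ctrl
import cv2,numpy as np
s=ctrl.sense();print(s["time_s"],s["position"],s["eef_rot"],ctrl.tcp_to_grasp)
for n in("top","side"):
    cv2.imwrite(f"pics/{n}0.png",ctrl.get_image(n)[:,:,::-1]);c=ctrl.get_calibration(n);print(n,{k:np.round(v,4).tolist() for k,v in c.items()})
E
```

```text
0.0 [0.15644179 0.52670798 0.2043334 ] [-0.4520323  -3.10836083  0.00334811] 0.0188
top {'fx': 517.9159, 'fy': 517.9159, 'cx': 314.7306, 'cy': 236.8617, 'R': [[-0.0241, -0.9995, -0.0196], [-0.9969, 0.0255, -0.0749], [0.0753, 0.0177, -0.997]], 't': [-0.0217, 0.5926, 1.1109]}
side {'fx': 518.1801, 'fy': 518.1801, 'cx': 324.878, 'cy': 243.3459, 'R': [[0.8686, -0.4954, -0.0098], [-0.3233, -0.5517, -0.7689], [0.3755, 0.671, -0.6393]], 't': [-0.562, 0.2871, 0.9519]}
```

View pics/top0.png

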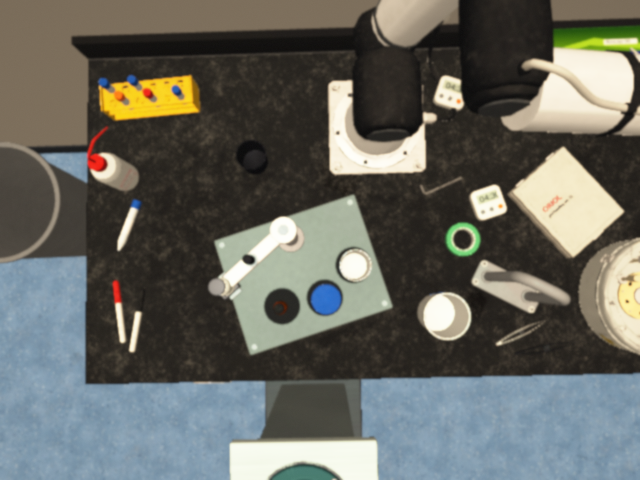

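View pics/side0.png

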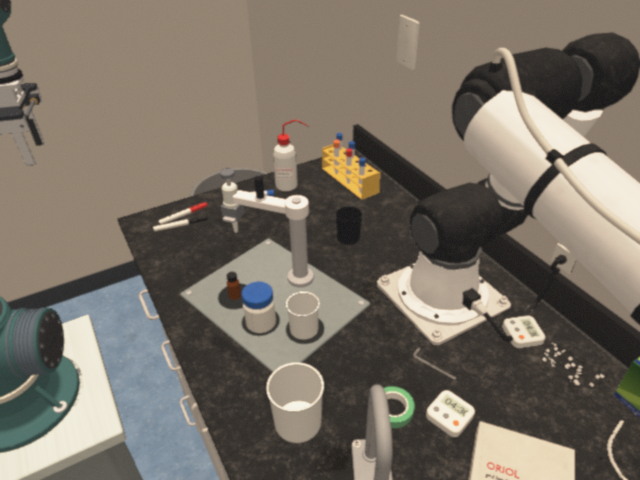

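The robot I control is the teal one at the bottom of the top view. In that view the pivot hub is near (284,231), the post near (249,259), the button near (217,287), the vial near (283,306), the jar near (325,298) and the beaker near (354,266). The beaker on the stand is the smaller white one; the bigger one at (443,315) is a decoy. Next I'll take an enlarged crop and measure.

```bash
cat > h.py <<'E'
import numpy as np,cv2
from station import ctrl
from scipy.spatial.transform import Rotation as Ro
def ray(c,u,v):
    R=np.array(c["R"]);t=np.array(c["t"]);d=R.T@np.array([(u-c["cx"])/c["fx"],(v-c["cy"])/c["fy"],1]);return -R.T@t,d
def onz(c,u,v,z):
    o,d=ray(c,u,v);return o+d*(z-o[2])/d[2]
def proj(c,X):
    p=np.array(c["R"])@X+c["t"];return p[0]/p[2]*c["fx"]+c["cx"],p[1]/p[2]*c["fy"]+c["cy"]
E
python3 - <<'E'
from h import *
im=cv2.imread("pics/top0.png")
cv2.imwrite("pics/topc.png",cv2.resize(im[190:360,200:400],None,fx=3.5,fy=3.5,interpolation=cv2.INTER_CUBIC))
im=cv2.imread("pics/side0.png")
cv2.imwrite("pics/sidec.png",cv2.resize(im[160:360,170:370],None,fx=3,fy=3,interpolation=cv2.INTER_CUBIC))
E
```

```text
(no output)
```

View pics/topc.png

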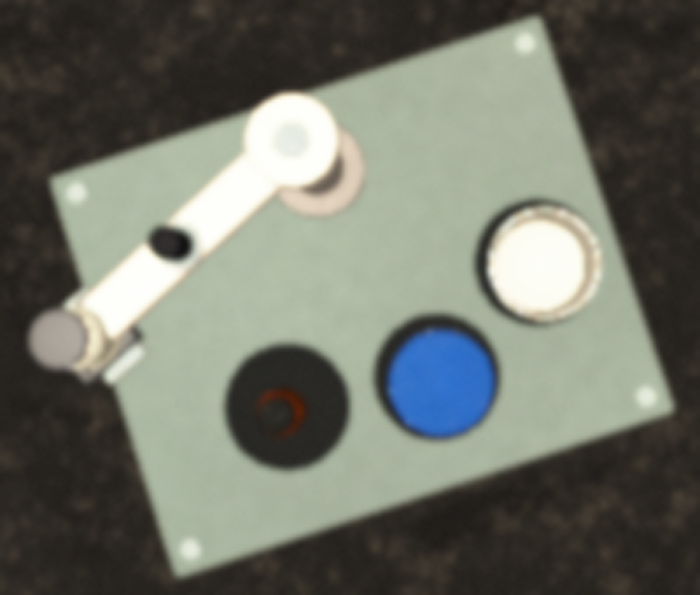

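View pics/sidec.png

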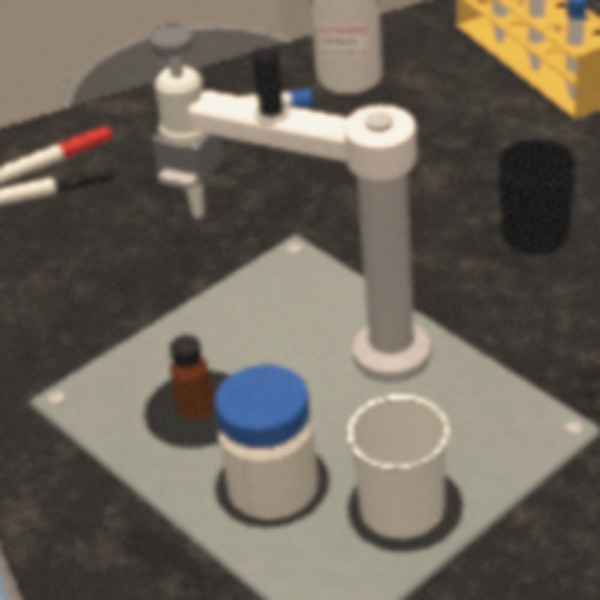

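The crops show the plate corners at crop-pixel (52,178), (542,15), (673,410) and (178,577). The button is at (58,339) and the post's foot and top are near (171,243). The beaker rim centre is about (541,262) in the top crop and (398,431) in the side crop.

```bash
python3 - <<'E'
from h import *
c=ctrl.get_calibration("top");s=ctrl.get_calibration("side")
T=lambda u,v:((u+.5)/3.5+199.5,(v+.5)/3.5+189.5)
S=lambda u,v:((u+.5)/3+169.5,(v+.5)/3+159.5)
P=np.array([onz(c,*T(*p),.008)[:2] for p in[(52,178),(542,15),(673,410),(178,577)]])
L=np.array([[.05,.165],[.05,-.165],[-.215,-.165],[-.215,.165]])
a=P-P.mean(0);b=L-L.mean(0)
yaw=np.arctan2((b[:,0]*a[:,1]-b[:,1]*a[:,0]).sum(),(a*b).sum())
R2=np.array([[np.cos(yaw),-np.sin(yaw)],[np.sin(yaw),np.cos(yaw)]])
piv=P.mean(0)-R2@L.mean(0)
print("yaw",yaw,"piv",piv,"res mm",1e3*(P-(L@R2.T+piv)))
print("hub top",onz(c,*T(291,138),.216), onz(s,*S(380,122),.216))
def ang(p): d=R2.T@(p[:2]-piv); return np.hypot(*d),np.arctan2(-d[1],-d[0])+1.15
for n,p in dict(buttonT=onz(c,*T(58,339),.264),buttonS=onz(s,*S(172,38),.264),postT=onz(c,*T(165,241),.264),postS=onz(s,*S(266,52),.264),beakT=onz(c,*T(541,262),.085),beakS=onz(s,*S(398,431),.085)).items(): print(n,p,ang(p))
for q in(0,.7,1.35,2):
  u=-R2@[np.cos(q-1.15),np.sin(q-1.15)];print(q,"post",piv+.08*u,"noz",piv+.15*u,"dir deg",np.degrees(np.arctan2(u[1],u[0])))
st=ctrl.sense();M=Ro.from_rotvec(st["eef_rot"]).as_matrix();print(M.round(3),st["position"],st["joint_positions"])
E
```

```text
yaw 0.2955875141810055 piv [0.59182168 0.01621693] res mm [[-1.02361831 -1.93744794]
 [-1.24369235  0.10406003]
 [ 1.20054814  3.05180527]
 [ 1.06676252 -1.21841736]]
hub top [0.59292177 0.01779938 0.216     ] [0.59821805 0.02778608 0.216     ]
buttonT [0.49270927 0.13006264 0.264     ] (np.float64(0.15094408281784336), np.float64(-5.9632611258741974e-05))
buttonS [0.49252909 0.12510394 0.264     ] (np.float64(0.1473614577201146), np.float64(0.022959697297965098))
postT [0.53935064 0.07688574 0.264     ] (np.float64(0.08021169100947753), np.float64(-0.0033161898623683683))
postS [0.54024805 0.07656639 0.264     ] (np.float64(0.07938448913122233), np.float64(-0.0092350788999922))
beakT [ 0.52816045 -0.11725756  0.085     ] (np.float64(0.14787897636737607), np.float64(1.9801671314691252))
beakS [ 0.52826551 -0.12068828  0.085     ] (np.float64(0.15093847434897775), np.float64(1.9905804515910088))
0 post [0.53928874 0.07655175] noz [0.49332242 0.12934472] dir deg 131.04577059929034
0.7 post [0.51277352 0.0285209 ] noz [0.44360637 0.03928687] dir deg 171.15281625844793
1.35 post [ 0.52144652 -0.02182695] noz [ 0.45986826 -0.05511535] dir deg -151.60492705804853
2 post [ 0.5588208  -0.05665928] noz [ 0.52994503 -0.12042596] dir deg -114.36267037454505
[[-0.959  0.285 -0.001]
 [ 0.285  0.959 -0.002]
 [ 0.    -0.002 -1.   ]] [0.15647522 0.52677815 0.20444096] [ 1.17889912e+00  8.78984394e-02  1.37204551e+00 -3.80965382e-05
  1.68359465e+00 -1.03107268e-01]
```

Request:
{"op": "apply_moves", "data": {"dp": [[-20,-12,-45],[-70,-45,-90],[-120,-78,-135],[-170,-110,-135],[-220,-143,-135],[-270,-175,-135],[-320,-208,-135],[-370,-241,-135]], "dr": [[0,0,8],[0,0,16],[0,0,25],[0,0,33],[0,0,42],[0,0,50],[0,0,59],[0,0,67]], "jaw": 50}}

```text
time_s: 1.1
position: [0.4391, 0.1944, 0.3401]
eef_rot: [-2.098, -2.338, 0.0]
contact_force: [0.7, 1.1, 0.8]
gripper_width: 0.0498
grasp_force: 0.0
```

```bash
cat >> h.py <<'E'
def to(x,y,z):
    s=ctrl.sense();M=Ro.from_rotvec(s["eef_rot"]).as_matrix()
    print("t",s["time_s"],"pos",s["position"].round(4) if hasattr(s["position"],"round") else s["position"],"xyaw",np.degrees(np.arctan2(M[1,0],M[0,0])).round(2),"tilt",M[:,2].round(3),"j",np.round(s["joint_positions"],2),"F",np.round(s["contact_force"],1),"w",s["gripper_width"])
    print("dp mm",(1e3*M.T@(np.array([x,y,z])-s["position"])).round(1))
E
python3 -c "
from h import *
to(.5395,.0767,.31)"
```

```text
t 1.1 pos [0.4391 0.1944 0.3401] xyaw 96.19 tilt [-0.  0. -1.] j [ 0.3  -0.06  1.25  0.    1.95  0.19] F [0.7 1.1 0.8] w 0.04982796725035055
dp mm [-127.9   87.2   30.1]
```

Request:
{"op": "apply_moves", "data": {"dp": [[-40,27,0],[-80,55,0],[-115,78,10],[-128,87,30],[-128,87,30],[-128,87,30]], "dr": [[0,0,0],[0,0,0],[0,0,0],[0,0,0],[0,0,0],[0,0,0]]}}

```text
time_s: 1.85
position: [0.5387, 0.0793, 0.311]
eef_rot: [-2.092, -2.343, -0.001]
contact_force: [-0.2, 0.5, -0.2]
gripper_width: 0.0498
grasp_force: 0.0
```

```bash
python3 -c "
from h import *
to(.5395,.0767,.222)
k=ctrl.get_calibration('wrist');im=ctrl.get_image('wrist');cv2.imwrite('pics/w1.png',im[:,:,::-1])
def wp(X):
    p=np.array(k['R'])@X+k['t'];th=np.arctan2(np.hypot(p[0],p[1]),p[2]);f=np.hypot(p[0],p[1]);return k['cx']+k['fx']*th*p[0]/f,k['cy']+k['fy']*th*p[1]/f
print('post',wp(np.array([.5395,.0767,.264])),'button',wp(np.array([.493,.1295,.264])),'tcp',wp(np.array(ctrl.sense()['position'])))
"
```

```text
t 1.85 pos [0.5387 0.0793 0.311 ] xyaw 96.48 tilt [ 0.  0. -1.] j [ 0.04  0.08  1.17  0.    1.89 -0.07] F [-0.2  0.5 -0.2] w 0.049833740763866805
dp mm [-2.7  0.5 89. ]
post (np.float64(322.71392022730515), np.float64(262.72760380224315)) button (np.float64(257.3592637294067), np.float64(172.99070549315653)) tcp (np.float64(321.9011376575825), np.float64(285.3052464282053))
```

View pics/w1.png

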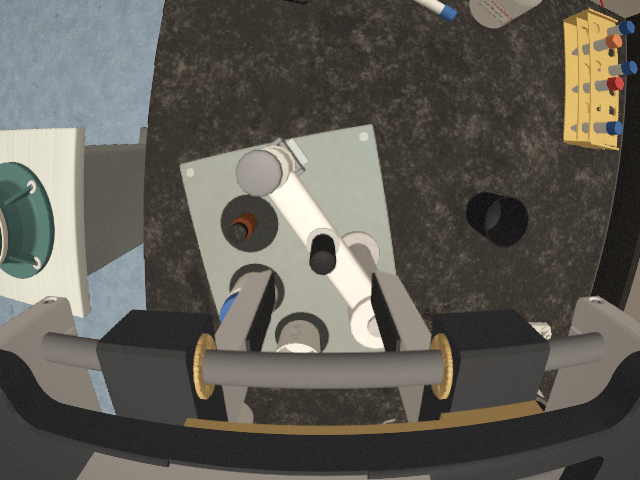

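The wrist view shows the post top at (322,261) against a predicted (323,263). The button is at (262,173), predicted (257,173). I'll descend and grip.

Request:
{"op": "apply_moves", "data": {"dp": [[-2,0,20],[-2,0,45],[-2,0,70],[-2,0,88],[-2,0,88]], "dr": [[0,0,0],[0,0,0],[0,0,0],[0,0,0],[0,0,0]]}}

```text
time_s: 2.52
position: [0.5385, 0.0773, 0.2216]
eef_rot: [-2.091, -2.343, 0.002]
contact_force: [0.4, -0.8, 0.8]
gripper_width: 0.0501
grasp_force: 0.0
```

```bash
python3 -c "
from h import *
to(.5395,.0767,.222)"
```

```text
t 2.525 pos [0.5385 0.0773 0.2216] xyaw 96.51 tilt [-0.002  0.    -1.   ] j [ 0.04  0.07  1.35  0.    1.72 -0.08] F [ 0.4 -0.8  0.8] w 0.05014873961483171
dp mm [-0.7  0.9 -0.4]
```

Now I'll close the fingers.

Request:
{"op": "apply_moves", "data": {"dp": [[0,0,0],[0,0,0],[0,0,0],[0,0,0],[0,0,0]], "dr": [[0,0,0],[0,0,0],[0,0,0],[0,0,0],[0,0,0]], "jaw": 10}}

```text
time_s: 3.15
position: [0.5389, 0.0767, 0.2231]
eef_rot: [-2.093, -2.343, 0.001]
contact_force: [-2.8, 0.2, 3.6]
gripper_width: 0.0174
grasp_force: 30.0
```

```bash
python3 - <<'E'
from h import *
to(.5395,.0767,.222)
s=ctrl.sense();M=Ro.from_rotvec(s["eef_rot"]).as_matrix();p=np.array(s["position"]);piv=np.array([.5922,.0167])
d=p[:2]-piv;print("r",np.hypot(*d),np.degrees(np.arctan2(d[1],d[0])))
d=d/np.hypot(*d)*.08
for k in range(1,9):
    a=np.radians(7.1*k);e=np.array([[np.cos(a),-np.sin(a)],[np.sin(a),np.cos(a)]])@d-d
    print(k,(1e3*M.T@[*e,0]).round(1),-7.1*k)
E
```

```text
t 3.15 pos [0.5389 0.0767 0.2231] xyaw 96.45 tilt [-0. -0. -1.] j [ 0.04  0.07  1.35 -0.    1.72 -0.08] F [-2.8  0.2  3.6] w 0.01739511168553716
dp mm [-0.   0.6  1.1]
r 0.0802394118852353 131.63669752865698
1 [-6.2 -7.7  0. ] -7.1
2 [-13.3 -14.6   0. ] -14.2
3 [-21.2 -20.6   0. ] -21.299999999999997
4 [-29.8 -25.5   0. ] -28.4
5 [-38.9 -29.4   0. ] -35.5
6 [-48.5 -32.1   0. ] -42.599999999999994
7 [-58.3 -33.6   0. ] -49.699999999999996
8 [-68.2 -33.8   0. ] -56.8
```

Request:
{"op": "apply_moves", "data": {"dp": [[-6,-8,0],[-13,-15,0],[-21,-21,0],[-30,-26,0],[-39,-29,0],[-48,-32,0],[-58,-34,0],[-68,-34,0]], "dr": [[0,0,-7],[0,0,-14],[0,0,-21],[0,0,-28],[0,0,-35],[0,0,-42],[0,0,-49],[0,0,-57]]}}

```text
time_s: 4.15
position: [0.5128, 0.0063, 0.2231]
eef_rot: [-0.713, -3.059, -0.003]
contact_force: [-1.7, 3.0, 2.8]
gripper_width: 0.0172
grasp_force: 30.0
```

```bash
cat > arc.py <<'E'
from h import *
to(.5,0,.222)
s=ctrl.sense();M=Ro.from_rotvec(s["eef_rot"]).as_matrix();p=np.array(s["position"]);piv=np.array([.5922,.0167])
d=p[:2]-piv;a0=np.degrees(np.arctan2(d[1],d[0]));q=(a0+360-131.04)%360;print("r",np.hypot(*d),"q",np.radians(q), "remaining deg to 1.985:",np.degrees(1.985)-q)
tot=np.degrees(1.985)-q
for k in range(1,9):
    a=np.radians(a0+tot*k/8);e=.08*np.array([np.cos(a),np.sin(a)])-d
    print(k,(1e3*M.T@[*e,0]).round(1),(-tot*k/8).round(1))
E
python3 arc.py
```

```text
t 4.15 pos [0.5128 0.0063 0.2231] xyaw 153.76 tilt [ 0.     0.002 -1.   ] j [-0.1   0.    1.43  0.    1.72 -1.21] F [-1.7  3.   2.8] w 0.017197974729753755
dp mm [  8.7 -11.3   1.1]
r 0.08006637890643041 q 0.9844576344444442 remaining deg to 1.985: 57.32685477036894
1 [-6.1 -7.9 -0. ] -7.2
2 [-13.1 -15.1  -0. ] -14.3
3 [-20.9 -21.3  -0.1] -21.5
4 [-29.5 -26.5  -0.1] -28.7
5 [-38.6 -30.5  -0.1] -35.8
6 [-48.2 -33.4  -0.1] -43.0
7 [-58.  -35.1  -0.1] -50.2
8 [-68.  -35.6  -0.1] -57.3
```

Request:
{"op": "apply_moves", "data": {"dp": [[-6,-8,0],[-13,-15,0],[-21,-21,0],[-30,-26,0],[-39,-30,0],[-48,-33,0],[-58,-35,0],[-68,-35,0]], "dr": [[0,0,-7],[0,0,-14],[0,0,-21],[0,0,-28],[0,0,-35],[0,0,-43],[0,0,-50],[0,0,-57]]}}

```text
time_s: 5.15
position: [0.5583, -0.055, 0.2231]
eef_rot: [-0.833, 3.029, 0.004]
contact_force: [-2.2, 5.0, 3.6]
gripper_width: 0.0179
grasp_force: 30.0
```

Request:
{"op": "apply_moves", "data": {"dp": [[0,0,0],[0,0,0]], "dr": [[0,0,0],[0,0,0]]}}

```text
time_s: 5.4
position: [0.5596, -0.0556, 0.2231]
eef_rot: [-0.824, 3.028, -0.0]
contact_force: [4.2, 3.0, 2.9]
gripper_width: 0.0177
grasp_force: 30.0
```

```bash
python3 arc.py; python3 - <<'E'
from h import *
a=ctrl.get_image('top')[:,:,::-1][180:380,240:440];b=ctrl.get_image('side')[:,:,::-1][160:360,170:370]
cv2.imwrite('pics/s2.png',cv2.resize(np.hstack([a,b]),None,fx=2,fy=2,interpolation=cv2.INTER_CUBIC))
E
```

```text
t 5.4 pos [ 0.5596 -0.0556  0.2231] xyaw -149.57 tilt [ 0.004  0.001 -1.   ] j [-0.2   0.11  1.31  0.    1.72 -2.3 ] F [4.2 3.  2.9] w 0.01768919134408105
dp mm [23.2 78.1  1. ]
r 0.07934702616068451 q 2.0013112889327904 remaining deg to 1.985: -0.9345680142673274
1 [ 0.6 -0.2 -0. ] 0.1
2 [ 0.7 -0.1 -0. ] 0.2
3 [ 0.8  0.  -0. ] 0.4
4 [ 0.9  0.2 -0. ] 0.5
5 [ 1.   0.3 -0. ] 0.6
6 [ 1.1  0.4 -0. ] 0.7
7 [ 1.2  0.6 -0. ] 0.8
8 [ 1.3  0.7 -0. ] 0.9
```

View pics/s2.png

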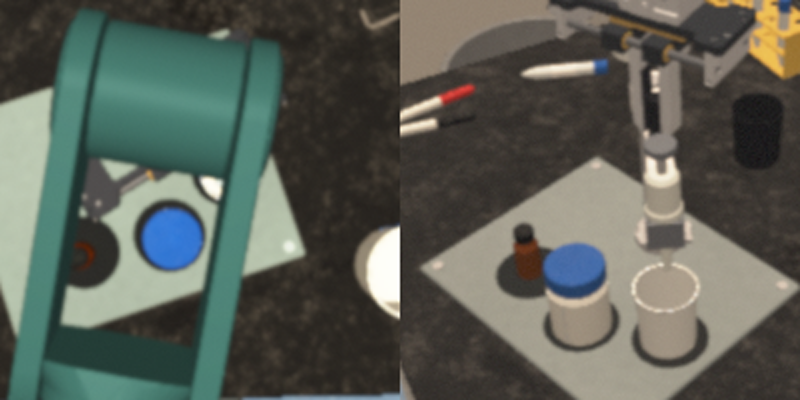

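In the side view the tip's point hangs over the beaker mouth, with the button near (660,145) in the crop and the rim centre near (666,288). I'll release and lift straight up, then check with the cameras.

Request:
{"op": "apply_moves", "data": {"dp": [[0,0,0],[0,0,0],[0,0,0],[0,0,-15],[0,0,-40],[0,0,-70],[0,0,-90],[0,0,-90]], "dr": [[0,0,0],[0,0,0],[0,0,0],[0,0,0],[0,0,0],[0,0,0],[0,0,0],[0,0,0]], "jaw": 45}}

```text
time_s: 6.5
position: [0.5591, -0.0566, 0.3157]
eef_rot: [-0.824, 3.027, -0.004]
contact_force: [-0.8, -0.1, -1.0]
gripper_width: 0.0454
grasp_force: 0.0
```

```bash
cat > wr.py <<'E'
from h import *
import sys
k=ctrl.get_calibration('wrist');im=ctrl.get_image('wrist')[:,:,::-1]
def wp(X):
    p=np.array(k['R'])@X+k['t'];f=np.hypot(p[0],p[1]);th=np.arctan2(f,p[2]);return np.round([k['cx']+k['fx']*th*p[0]/f,k['cy']+k['fy']*th*p[1]/f],1)
for q in (1.95,1.985,2.02):
  a=np.radians(131.04)+q;u=np.array([np.cos(a),np.sin(a)]);piv=np.array([.5922,.0167])
  print(q,"post",wp(np.r_[piv+.08*u,.264]),"button",wp(np.r_[piv+.15*u,.264]),"xy",piv+.15*u)
print("beaker",wp(np.array([.5282,-.119,.085])))
s=ctrl.get_image('side')[:,:,::-1][160:400,240:400]
cv2.imwrite(sys.argv[1],np.hstack([im[:,100:540],cv2.resize(s,(320,480),interpolation=cv2.INTER_CUBIC)]))
E
python3 wr.py pics/w3.png
```

```text
1.95 post [329.9 254. ] button [270.1 162.8] xy [ 0.52355795 -0.11667267]
1.985 post [326.3 256.2] button [263.3 167.6] xy [ 0.52826708 -0.11899297]
2.02 post [322.8 258.6] button [256.7 172.5] xy [ 0.53305452 -0.12114706]
beaker [289.5 158.2]
```

View pics/w3.png

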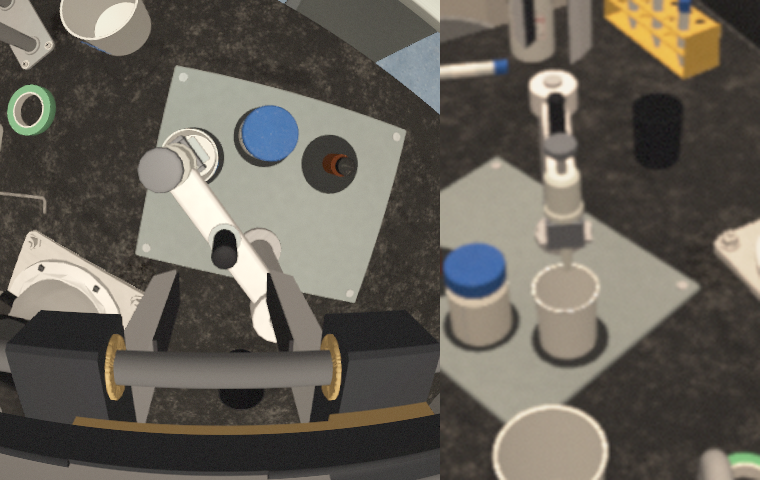

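In the wrist view the button is at (261,170), which puts the arm near q = 1.99. The beaker rim centre is at (291,157) against a predicted (289.5,158), so the tip is centred to about 2 mm. Next I'll move over the button with the fingers shut.

```bash
python3 -c "
from h import *
to(.529,-.1195,.285)"
```

```text
t 6.6 pos [ 0.5583 -0.0564  0.3124] xyaw -149.56 tilt [ 0. -0. -1.] j [-0.2   0.12  1.13 -0.    1.9  -2.3 ] F [ 0.5  0.4 -0. ] w 0.04470747124455125
dp mm [ 57.2 -39.6  27.4]
```

Request:
{"op": "apply_moves", "data": {"dp": [[15,-10,0],[35,-25,0],[52,-36,0],[57,-40,0],[57,-40,15],[57,-40,27],[57,-40,27],[57,-40,27]], "dr": [[0,0,0],[0,0,0],[0,0,0],[0,0,0],[0,0,0],[0,0,0],[0,0,0],[0,0,0]], "jaw": 0}}

```text
time_s: 7.6
position: [0.5296, -0.1192, 0.2853]
eef_rot: [0.826, -3.031, -0.0]
contact_force: [-0.7, 0.5, 0.1]
gripper_width: 0.0004
grasp_force: 0.0
```

```bash
python3 -c "
from h import *
to(.529,-.1195,.264)"; python3 wr.py pics/w4.png
```

```text
t 7.6 pos [ 0.5296 -0.1192  0.2853] xyaw -149.5 tilt [-0.  0. -1.] j [-0.33  0.07  1.23  0.    1.84 -2.43] F [-0.7  0.5  0.1] w 0.00035085275007078567
dp mm [ 0.6  0.1 21.3]
1.95 post [391.1 353.5] button [333.3 266. ] xy [ 0.52355795 -0.11667267]
1.985 post [387.3 355.6] button [325.6 270.8] xy [ 0.52826708 -0.11899297]
2.02 post [383.6 357.9] button [318.2 275.8] xy [ 0.53305452 -0.12114706]
beaker [324.2 214.8]
```

View pics/w4.png

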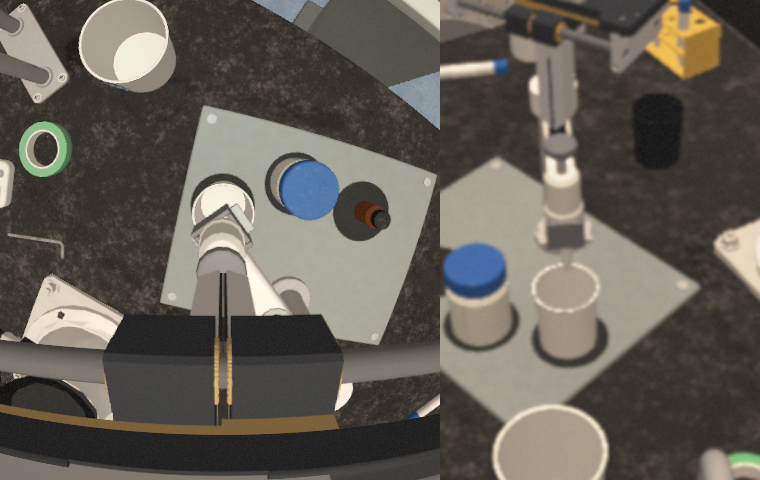

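The fingers are centred over the button: both sit at about x = 222 in the crop. I'll press in stages.

Request:
{"op": "apply_moves", "data": {"dp": [[0,0,10],[0,0,19],[0,0,24],[0,0,29],[0,0,33],[0,0,36],[0,0,39],[0,0,39]], "dr": [[0,0,0],[0,0,0],[0,0,0],[0,0,0],[0,0,0],[0,0,0],[0,0,0],[0,0,0]]}}

```text
time_s: 8.7
position: [0.5305, -0.1201, 0.2505]
eef_rot: [-0.824, 3.026, -0.006]
contact_force: [-0.9, 0.7, 11.8]
gripper_width: 0.0002
grasp_force: 6.0
```

Request:
{"op": "apply_moves", "data": {"dp": [[0,0,3],[0,0,6],[0,0,8],[0,0,10],[0,0,10]], "dr": [[0,0,0],[0,0,0],[0,0,0],[0,0,0],[0,0,0]]}}

```text
time_s: 9.32
position: [0.5324, -0.121, 0.2453]
eef_rot: [-0.821, 3.018, -0.015]
contact_force: [-1.4, -0.8, 23.2]
gripper_width: 0.0007
grasp_force: 11.6
```

The force is 23 N with the button at 0.245 m, so it's at the second stop. I'll lift straight up.

Request:
{"op": "apply_moves", "data": {"dp": [[0,0,0],[0,0,-8],[0,0,-16],[0,0,-24],[0,0,-32],[0,0,-50],[0,0,-80],[0,0,-110]], "dr": [[0,0,0],[0,0,0],[0,0,0],[0,0,0],[0,0,0],[0,0,0],[0,0,0],[0,0,0]]}}

```text
time_s: 10.32
position: [0.5287, -0.1194, 0.3458]
eef_rot: [0.824, -3.028, -0.004]
contact_force: [-0.3, -0.1, 0.3]
gripper_width: 0.0006
grasp_force: 0.0
```

Request:
{"op": "apply_moves", "data": {"dp": [[0,0,0],[0,0,0],[0,0,0],[0,0,0]], "dr": [[0,0,0],[0,0,0],[0,0,0],[0,0,0]]}}

```text
time_s: 10.82
position: [0.5291, -0.1196, 0.3451]
eef_rot: [0.824, -3.029, -0.002]
contact_force: [0.4, -0.3, -0.8]
gripper_width: 0.0004
grasp_force: 0.0
```

```bash
python3 wr.py pics/w5.png; python3 -c "
from h import *
to(.529,-.1195,.264)"
```

```text
1.95 post [378.2 314.5] button [330.9 241.3] xy [ 0.52355795 -0.11667267]
1.985 post [375.2 316.3] button [324.8 245.1] xy [ 0.52826708 -0.11899297]
2.02 post [372.2 318.2] button [319.  249.2] xy [ 0.53305452 -0.12114706]
beaker [323.6 206.8]
t 10.925 pos [ 0.5292 -0.1196  0.3458] xyaw -149.55 tilt [-0.001  0.001 -1.   ] j [-0.33  0.09  1.09  0.    1.96 -2.43] F [0.4 0.1 0.2] w -8.315879016145499e-05
dp mm [ 0.1  0.1 81.8]
```

View pics/w5.png

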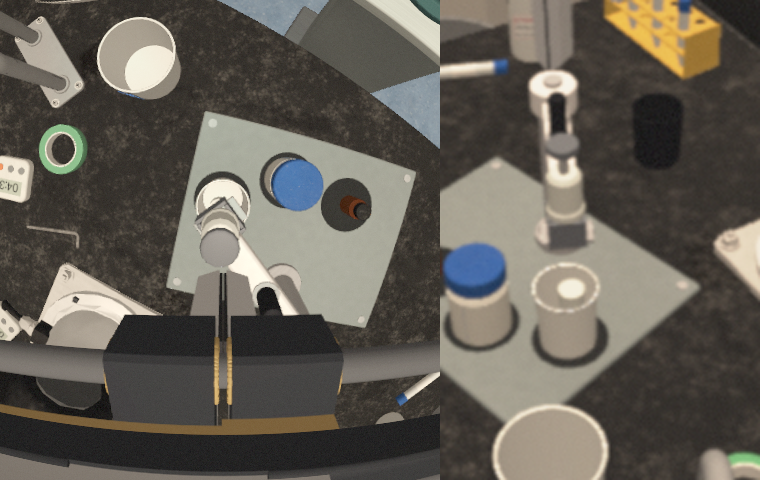

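The side view shows the tip's collar inside the beaker at about (571,289), the jaws empty and the button back up at (562,144). The jar, vial and beaker haven't moved, and the robot is clear of everything.

```bash
python3 -c "
from station import ctrl
print(ctrl.hand_in())"
```

```text
the job is handed in; nothing more can be done
None
```

I swung the arm over the beaker and pressed the button to its second stop; the tip dropped into the beaker, the button came back up, and the job was handed in at about 11 s with the beaker, jar and vial still in place.

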